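# Put the round forming bars back in their spring-clip rack

## Task

Put the three round steel forming bars away in the spring-clip rack: each one snapped fully home in both clips of the row made for its own thickness, and left there. Someone has laid the thin bar in the thick bar's clips, so it must come out of there first. Do not shift or knock over the jar, the pot of burrs or the eye loupe.

Things in the scene. Friction and masses are not known exactly. Their poses are not given: they have to be found in the camera images.
- rack: board 112 x 184 x 12 mm with three parallel rows of clips, 68 mm apart, in any order; origin: centre of underside, x along the rows. In each row two clips 10 mm wide open upward, 36 mm either side of the seat point; the 62 mm between are free for fingers down to a strip 28 mm below it.
- thin_bar_centre (a point): centre of the thin bar: round steel, 16 mm diameter, 124 mm long, about 0.16 kg, with a dark hexagonal collar 20 mm across flats on the last 13 mm of each end (it lies on these, so on the bench its axis is 10 mm up). x runs along the bar, either way round. At the start it lies loose in the thick bar's clips, 5.8 mm below that seat point, and lifts straight out.
- middle_bar_centre (a point): centre of the middle bar: round steel, 21 mm diameter, 124 mm long, about 0.24 kg, with a dark hexagonal collar 25 mm across flats on the last 13 mm of each end (it lies on these, so on the bench its axis is 12.5 mm up). x runs along the bar, either way round. Starts on the bench, left of the burr stand or to the near right of the rack.
- thick_bar_centre (a point): centre of the thick bar: round steel, 26 mm diameter, 124 mm long, about 0.34 kg, with a dark hexagonal collar 30 mm across flats on the last 13 mm of each end (it lies on these, so on the bench its axis is 15 mm up). x runs along the bar, either way round. Starts on the bench, at the other of those two places.
- thin_seat (a point): where the centre of the 16 mm thin bar is when fully home in its row of two C-shaped spring clips, 42 mm above the bench; x along the bar, y across, z up. The springy jaws narrow to a mouth of 11 mm about 7 mm above this point and flare above it to tips 14 mm above it, 24 mm apart. Other measures: see rack. Pressed straight down, a bar snaps in at about 8 to 12 N for the pair.
- middle_seat (a point): where the centre of the 21 mm middle bar is when fully home in its row of two C-shaped spring clips, 42 mm above the bench; x along the bar, y across, z up. The springy jaws narrow to a mouth of 16 mm about 8 mm above this point and flare above it to tips 15 mm above it, 29 mm apart. Other measures: see rack.
- thick_seat (a point): where the centre of the 26 mm thick bar is when fully home in its row of two C-shaped spring clips, 42 mm above the bench; x along the bar, y across, z up. The springy jaws narrow to a mouth of 21 mm about 9 mm above this point and flare above it to tips 16 mm above it, 34 mm apart. Other measures: see rack.
- jar: bystander: amber jar with a black lid, 48 mm across, 57 mm tall, behind the rack; origin: centre of its underside.
- pot: bystander: cream pot full of burrs, 58 mm across, 85 mm tall, to the near left of the burr stand; origin: centre of its underside.
- eye_loupe: bystander: small steel eye loupe, 22 mm across, 14 mm tall, right of the rack; origin: centre of its underside.
- burr_stand: fixed obstacle: round tiered drum 228 mm across, 155 mm tall with its burrs; origin: centre of its underside.
- parts_cabinet: fixed obstacle: drawer cabinet 160 x 300 x 150 mm (x depth, y width, z height); origin: centre of its underside.
- setting_case: fixed obstacle: flat closed case, 43 mm tall, near the robot; origin: centre of its underside.

How it is judged (in metres and radians):
At the end, for the whole second after the job is handed in: Each bar lies at rest in its own row's clips: its centre within 3 mm of the seat point in height and across, within 10 mm along the row, its axis within 0.06 rad of the row's (x of thin_bar_centre in the frame of thin_seat between -0.01 and 0.01 m and y of thin_bar_centre in the frame of thin_seat between -0.003 and 0.003 m and z of thin_bar_centre in the frame of thin_seat between -0.003 and 0.003 m and angle between the x axis of thin_bar_centre and the x axis of thin_seat, either way round below 0.06 rad and linear speed of each of thin_bar, middle_bar, thick_bar below 0.02 m/s and x of middle_bar_centre in the frame of middle_seat between -0.01 and 0.01 m and y of middle_bar_centre in the frame of middle_seat between -0.003 and 0.003 m and z of middle_bar_centre in the frame of middle_seat between -0.003 and 0.003 m and angle between the x axis of middle_bar_centre and the x axis of middle_seat, either way round below 0.06 rad and x of thick_bar_centre in the frame of thick_seat between -0.01 and 0.01 m and y of thick_bar_centre in the frame of thick_seat between -0.003 and 0.003 m and z of thick_bar_centre in the frame of thick_seat between -0.003 and 0.003 m and angle between the x axis of thick_bar_centre and the x axis of thick_seat, either way round below 0.06 rad); the robot touches nothing.
It fails at once if the jar is shifted by more than 15 mm or tipped (distance of jar from where it was at the start of the episode above 0.015 m or angle between jar's own z axis and vertical above 0.3 rad).
It fails at once if the pot is shifted by more than 15 mm or tipped (distance of pot from where it was at the start of the episode above 0.015 m or angle between pot's own z axis and vertical above 0.3 rad).
It fails at once if the eye loupe is shifted by more than 15 mm or tipped (distance of eye_loupe from where it was at the start of the episode above 0.015 m or angle between eye_loupe's own z axis and vertical above 0.3 rad).
It also fails if it takes over 72 s, if anything falls off the work surface, if the arm or the gripper's body presses on something with over 40 N, if the wrist force passes 120 N, or if a joint passes its speed limit or range.

## Robot

A 6-joint arm with a two-finger parallel gripper is mounted at the origin on a cart in front of the work surface, level with it; the furniture and walls round the work are solid. World frame = base frame: x ahead of the robot, y to its left, z up, the work surface at z = 0. Lengths are in m, angles in degrees, forces in N, time in s.
With the tool pointing down it reaches from about 0.375 to 0.925 m from the base axis. Payload 5.7 kg.
Tool frame: the origin (TCP) lies at the centre of the arm's flange, where the gripper is bolted on; the fingertips stand 173 mm ahead of it and the grasp point (between the pads) lies 155 mm ahead of it (bot.pinch_z is the distance from the TCP to the grasp point, in m); z points along the fingers, y is the line along which they close (so a half turn about z gives the same grasp; the last joint's range is limited). The gripper opens to 85 mm and grips with 20 to 120 N. Pads are 22 mm wide; open, the fingers measure 114 mm over their backs; the gripper's body (76 mm by 85 mm) begins 54 mm behind the grasp point. The pads swing forward as they close: fully open they stand 13 mm farther back than shut.
Start: joints at [-72.485, 20.558, 86.54, -0, 72.909, -6.595], TCP at [0.245, -0.548, 0.405] pointing down, gripper open.
Joint ranges: [-170.27, 170.27], [-57.76, 135], [12.27, 136.19], [-55.21, 235.2], [11.17, 155.16], [-170.74, 170.74]. Speed limits (degrees/s): [136.94, 136.94, 180, 180, 180, 180].

## Interface

Orientations are given as [roll, pitch, yaw] about the fixed x, y, z axes, in that order (R = Rz(yaw) Ry(pitch) Rx(roll)).
In Python, from rig import bot, snapshot, job gives the robot as it stands.
- The arm moves only by the shell command python3 -m inch 'ROWS'. ROWS is JSON, one flat list of numbers, 7 for each row, row after row: the turn, a rotation vector about the tool's x, y, z as a fraction of full scale, then the shift along the tool's x, y, z as a fraction of full scale, then the closure, from 0 (fully open) to 1 (shut). In form: [wx, wy, wz, tx, ty, tz, claw, wx, wy, wz, tx, ty, tz, claw, ...]. A call has 1 to 20 rows; each row shifts and turns the commanded pose from where the row before left it, along the tool's axes as they then stand; what a row does not reach is not made up. Full scale, the value 1, is 5 cm for a shift and 0.15 rad for a turn. A row lasts 1/8 s, in which the tool goes at most 62.5 mm and 10.7 degrees, less where a joint would pass 70% of its speed; a pose out of reach is approached as far as the arm can. A call with a number of a shift or a turn outside -1 to 1 is refused whole. A call with a gripper value outside its range is refused whole. The fingers move at their own pace and stop on an object; the grip force is fixed at half the most. Time passes only in rows, so rows that do not move let the fingers close. It gives the time, the measured TCP pose, the force, the opening and the grip force at its end, in the units of the state.
- bot.get_state(): the state, without advancing time (a new reading comes with each control period).
- snapshot(name): name is "side" or "top"; returns a dict with "image" (420x560x3 uint8, red, green, blue), "camera_matrix" (3x3 intrinsics, pixels), "dist" ([k1, k2, p1, p2, k3] as OpenCV has them; the pictures are not rectified), "rvec" (rotation vector, rad) and "tvec" (3), from world to camera coordinates, as OpenCV has them. Camera axes: x right, y down, z forward; pixel columns grow to the right and rows downward; lengths in m; the calibration is good to about 2 mm. A picture is of the moment at which its call begins. There is no depth.
- job.sign_off(): hands the job in; it is judged then, once.
The state is a dict: "time": time; "joint_pos": joint angles; "qd": joint speeds; "joint_efforts": joint torques, N m; "ee_pos": TCP position; "tool_rot": TCP orientation; "force": force on the tool from outside, world axes, zero at the start; "wrist_torque": the same for the moment, N m; "grip_width": finger opening in m; "gripper_force": force on a finger pad.
Only numpy, scipy, OpenCV 4.12 (cv2) and the standard library are available. Lean on these libraries where they do the work, as an engineer would, in place of code of your own. Each camera call takes 0.05 s, during which the arm holds its last target. There are 200 camera calls.

## Working session

There is one attempt and no reset: what is moved stays moved. The work goes in short steps, Python scripts to look and compute and a shell command to move; the robot and the scene stay as the last step left them, time stands still between calls to the robot, and variables do not carry over. Pictures are saved under pics/ and viewed, at most 11 in all, crops included, and the job is handed in when it is done.

```bash
ls; mkdir -p pics
cat > h.py <<'E'
import numpy as np, cv2
from rig import bot, snapshot, job
def snap(n,f=None):
    s=snapshot(n)
    if f: cv2.imwrite('pics/'+f,s['image'][...,::-1])
    return s
def ray(s,uv):
    p=cv2.undistortPoints(np.array(uv,float).reshape(-1,1,2),s['camera_matrix'],s['dist']).reshape(-1,2)
    R=cv2.Rodrigues(s['rvec'])[0]; d=np.c_[p,np.ones(len(p))]@R
    return -R.T@np.ravel(s['tvec']), d
def onz(s,uv,z):
    c,d=ray(s,uv); return c+d*((z-c[2])/d[:,2])[:,None]
def proj(s,P):
    return cv2.projectPoints(np.array(P,float).reshape(-1,3),s['rvec'],s['tvec'],s['camera_matrix'],s['dist'])[0].reshape(-1,2)
E
python3 - <<'E'
from h import *
for n in('top','side'):
    s=snap(n,n+'0.png'); print(n,s['camera_matrix'].tolist(),ray(s,[[280,210]]))
print(bot.get_state())
E
```

```text
pics
top [[381.98366287716726, 0.0, 275.49290682070233], [0.0, 381.98366287716726, 208.1463635138886], [0.0, 0.0, 1.0]] (array([ 0.48267383, -0.02495767,  0.93715129]), array([[ 0.07635289, -0.03667555, -0.99648779]]))
side [[513.7494755887107, 0.0, 283.58045460832204], [0.0, 513.7494755887107, 214.68488116243208], [0.0, 0.0, 1.0]] (array([0.47246152, 1.02975302, 0.57236946]), array([[ 0.05880435, -0.90480189, -0.42190914]]))
{'time': 0.1, 'joint_pos': array([-7.24846554e+01,  2.05941054e+01,  8.65941627e+01, -2.60069462e-04,
        7.29087596e+01, -6.59484125e+00]), 'qd': array([-0.00446194, -0.04376854, -0.2296514 , -0.08142691, -0.12583001,
        0.02009681]), 'joint_efforts': array([-1.02334252e-03, -5.28651810e+01, -2.79350603e+01, -2.26493103e-04,
        5.01478789e-03,  1.38150440e-05]), 'ee_pos': array([ 0.24498506, -0.5473381 ,  0.40392517]), 'tool_rot': array([-1.79903586e+02, -1.08966014e-02,  2.41102533e+01]), 'force': array([ 0.02391286,  0.2901112 , -1.15534536]), 'wrist_torque': array([-0.03811792, -0.02608649,  0.02275042]), 'gripper_force': 0.0, 'grip_width': 0.08520487311189265}
```

View pics/top0.png

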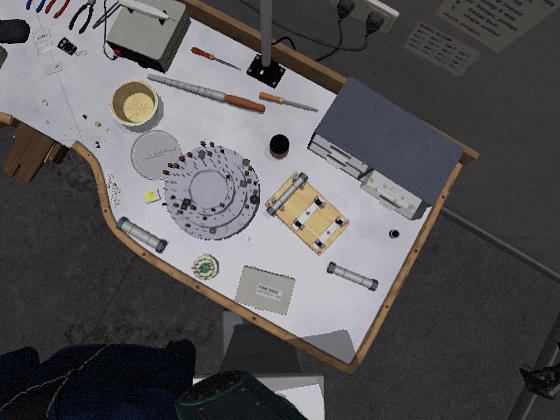

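View pics/side0.png

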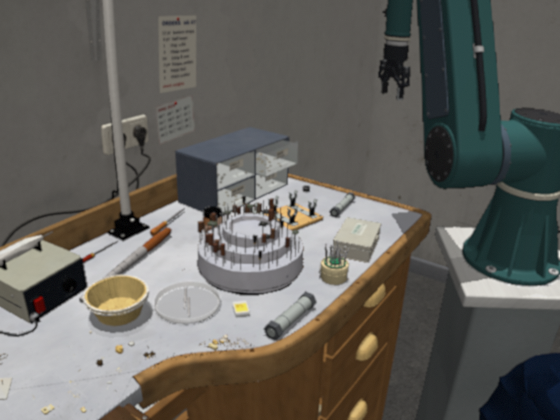

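The top view shows the thin bar in the rack's upper-left row at about (287,195) and the rack centred near (307,213). The middle bar is at about (352,276) and the thick bar at (142,234). The loupe is at (394,233), the jar at (279,146) and the pot at (205,267). The side view agrees. Next I'll zoom in and measure.

Run:
```python
from h import *
s=snap('top'); im=s['image'][...,::-1]
c=cv2.resize(im[160:300,255:405],None,fx=5,fy=4.2857*5/4.2857,interpolation=cv2.INTER_CUBIC)[:600]
c=cv2.resize(im[165:295,255:405],None,fx=4.6,fy=4.6,interpolation=cv2.INTER_CUBIC)
for k in range(0,150,10): cv2.putText(c,str(255+k),(int(k*4.6),8),0,.3,(0,0,255)); cv2.line(c,(int(k*4.6),10),(int(k*4.6),14),(0,0,255))
for k in range(5,130,10): cv2.putText(c,str(165+k),(0,int(k*4.6)),0,.3,(0,0,255))
cv2.imwrite('pics/c1.png',c)
d=cv2.resize(im[205:265,100:200],None,fx=7,fy=7,interpolation=cv2.INTER_CUBIC)
for k in range(0,100,10): cv2.putText(d,str(100+k),(int(k*7),8),0,.3,(0,0,255))
for k in range(5,60,10): cv2.putText(d,str(205+k),(0,int(k*7)),0,.3,(0,0,255))
cv2.imwrite('pics/c2.png',d)
for n,uv,z in[('thin',(287,195),.036),('rack',(307,213),.02),('mid',(352,276),.0125),('thick',(142,234),.015),('loupe',(394,233),.01),('jar',(279,146),.057),('pot',(205,267),.08),('case',(265,290),.043),('stand',(209,190),.1),('cabcorner',(418,219),.15),('cabcorner2',(308,146),.1)]: print(n,onz(s,uv,z).round(4))
```

```text
thin [[ 0.5872 -0.0754  0.036 ]]
rack [[ 0.5447 -0.1238  0.02  ]]
mid [[ 0.3906 -0.2306  0.0125]]
thick [[0.5002 0.2758 0.015 ]]
loupe [[ 0.4925 -0.3392  0.01  ]]
jar [[ 0.701  -0.0578  0.057 ]]
pot [[0.4236 0.1128 0.08  ]]
case [[ 0.3658 -0.0198  0.043 ]]
stand [[0.5934 0.1001 0.1   ]]
cabcorner [[ 0.5194 -0.3449  0.15  ]]
cabcorner2 [[ 0.6897 -0.1212  0.1   ]]
```

View pics/c1.png

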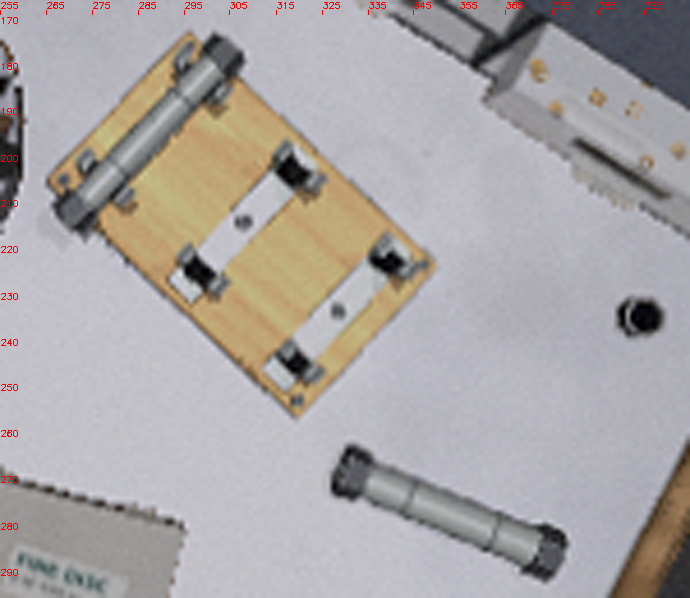

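View pics/c2.png

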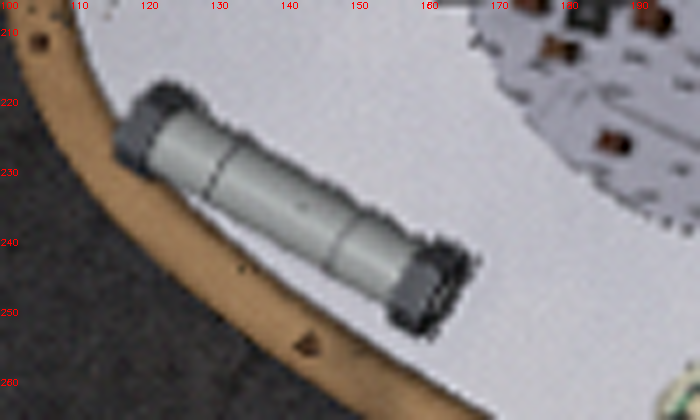

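```bash
cat >> h.py <<'E'
def rackpose(s):
    im=s['image'][165:265,255:360]; hsv=cv2.cvtColor(im,cv2.COLOR_RGB2HSV)
    m=((hsv[...,1]>75)&(hsv[...,0]>8)&(hsv[...,0]<30)&(hsv[...,2]>90)).astype(np.uint8)
    n,l,st,_=cv2.connectedComponentsWithStats(m)
    m=np.isin(l,[i for i in range(1,n) if st[i,4]>60]).astype(np.uint8)
    pts=np.argwhere(m)[:,::-1].astype(np.float32)
    W=onz(s,pts+[255,165],.012)[:,:2].astype(np.float32)
    return cv2.minAreaRect(W)
def barpose(s,box,z,dark=150):
    x0,y0,x1,y1=box; im=s['image'][y0:y1,x0:x1]; hsv=cv2.cvtColor(im,cv2.COLOR_RGB2HSV)
    m=((hsv[...,2]<dark)&(hsv[...,1]<60)).astype(np.uint8)
    n,l,st,_=cv2.connectedComponentsWithStats(m); k=1+np.argmax(st[1:,4])
    pts=np.argwhere(l==k)[:,::-1]
    W=onz(s,pts+[x0,y0],z)[:,:2].astype(np.float32)
    return cv2.minAreaRect(W)
E
python3 - <<'E'
from h import *
s=snap('top')
(c,sz,a)=rackpose(s); print('rack',c,sz,a)
C=np.array([[47,183],[192,33],[433,263],[297,415]])/4.6+[255,165]
P=onz(s,C,.012); print(P.round(4),P.mean(0),np.linalg.norm(np.roll(P,-1,0)-P,axis=1))
# clip tip centres clicked
clips=np.array([[299,167],[204,270],[397,254],[299,362]])/4.6+[255,165]
Q=onz(s,clips,.05);print(Q.round(4)); 
for a,b in((0,1),(2,3)):
    print((Q[a]+Q[b])/2,np.linalg.norm(Q[a]-Q[b]),np.degrees(np.arctan2(*(Q[a]-Q[b])[1::-1])))
for n,e,z in(('thin',[[224,57],[74,210]],.036),('mid',[[352,472],[546,552]],.0125)):
    e=np.array(e)/4.6+[255,165];E=onz(s,e,z);print(n,E.mean(0),np.linalg.norm(E[0]-E[1]),np.degrees(np.arctan2(*(E[0]-E[1])[1::-1])))
E_=onz(s,np.array([[158,130],[435,287]])/7+[100,205],.015);print('thick',E_.mean(0),np.linalg.norm(E_[0]-E_[1]),np.degrees(np.arctan2(*(E_[0]-E_[1])[1::-1])))
for t in(130,150,170):
    print(t,'mid',barpose(s,(322,256,385,297),.0125,t),'thick',barpose(s,(112,214,165,256),.015,t))
E
```

```text
rack (0.5450619459152222, -0.12508215010166168) (0.18196699023246765, 0.11058066040277481) 45.34720993041992
[[ 0.5668 -0.0233  0.012 ]
 [ 0.6461 -0.1018  0.012 ]
 [ 0.5211 -0.2275  0.012 ]
 [ 0.4424 -0.1528  0.012 ]] [ 0.54410598 -0.1263496   0.012     ] [0.11157531 0.17719503 0.10851791 0.17961925]
[[ 0.5696 -0.1518  0.05  ]
 [ 0.518  -0.1021  0.05  ]
 [ 0.5245 -0.2008  0.05  ]
 [ 0.4707 -0.1492  0.05  ]]
[ 0.54381656 -0.12693977  0.05      ] 0.07167997422378586 -43.88917453380683
[ 0.49756565 -0.17500021  0.05      ] 0.0744976566786872 -43.79369174501952
thin [ 0.58975488 -0.07660767  0.036     ] 0.11153290491216969 -45.25441070041286
mid [ 0.38967189 -0.23223927  0.0125    ] 0.11158363709727075 66.45185703409004
thick [0.49838521 0.27525548 0.015     ] 0.11211614254974349 60.40947240374511
130 mid ((0.3899690806865692, -0.23114615678787231), (0.1308113932609558, 0.027925437316298485), 66.37743377685547) thick ((0.5033926963806152, 0.2862085700035095), (0.15120653808116913, 0.03498446196317673), 59.647483825683594)
150 mid ((0.3900057077407837, -0.2311653196811676), (0.13079819083213806, 0.02818751335144043), 66.18833923339844) thick ((0.50212562084198, 0.2869369387626648), (0.15117882192134857, 0.03991370648145676), 59.8277473449707)
170 mid ((0.3899407982826233, -0.2313668131828308), (0.13219213485717773, 0.03041945770382881), 66.38306427001953) thick ((0.5010273456573486, 0.2883911430835724), (0.1525588482618332, 0.04474125802516937), 59.1717529296875)
```

Run:
```python
from h import *
c0=np.array([.545,-.1255]);a=np.radians(-44.9);ex=np.array([np.cos(a),np.sin(a)]);ey=np.array([-ex[1],ex[0]])
out=[]
for n in('top','side'):
    s=snap(n)
    X,Y=np.meshgrid(np.arange(-62,62,.35),np.arange(100,-100,-.35))
    P=np.c_[(c0+X.reshape(-1,1)*.001*ex+Y.reshape(-1,1)*.001*ey),np.full(X.size,.055)]
    uv=proj(s,P).reshape(*X.shape,2).astype(np.float32)
    w=cv2.remap(s['image'],uv[...,0],uv[...,1],cv2.INTER_CUBIC)
    out.append(w[...,::-1])
    if n=='top':
      g=cv2.cvtColor(w,cv2.COLOR_RGB2GRAY)
      for x in(-36,36):
        k=np.abs(X[0]-x)<4
        for r in(0,-68):
          print(x,r,[(int(y),int(g[np.abs(Y[:,0]-y-r)<.8][:,k].mean())) for y in range(-24,25,2)])
cv2.imwrite('pics/rect.png',np.hstack(out)[:600]); print(out[0].shape)
```

```text
-36 0 [(-24, 162), (-22, 163), (-20, 163), (-18, 167), (-16, 151), (-14, 111), (-12, 105), (-10, 141), (-8, 114), (-6, 57), (-4, 37), (-2, 35), (0, 45), (2, 51), (4, 44), (6, 42), (8, 96), (10, 131), (12, 108), (14, 132), (16, 167), (18, 170), (20, 167), (22, 166), (24, 167)]
-36 -68 [(-24, 193), (-22, 196), (-20, 184), (-18, 152), (-16, 158), (-14, 159), (-12, 130), (-10, 99), (-8, 121), (-6, 119), (-4, 66), (-2, 28), (0, 24), (2, 26), (4, 32), (6, 92), (8, 124), (10, 108), (12, 110), (14, 149), (16, 167), (18, 163), (20, 163), (22, 162), (24, 161)]
36 0 [(-24, 165), (-22, 165), (-20, 165), (-18, 164), (-16, 148), (-14, 119), (-12, 101), (-10, 131), (-8, 132), (-6, 85), (-4, 68), (-2, 81), (0, 97), (2, 95), (4, 83), (6, 66), (8, 82), (10, 131), (12, 108), (14, 117), (16, 157), (18, 173), (20, 170), (22, 170), (24, 169)]
36 -68 [(-24, 185), (-22, 189), (-20, 188), (-18, 163), (-16, 153), (-14, 160), (-12, 141), (-10, 109), (-8, 116), (-6, 138), (-4, 101), (-2, 68), (0, 63), (2, 72), (4, 59), (6, 113), (8, 145), (10, 116), (12, 119), (14, 133), (16, 162), (18, 167), (20, 164), (22, 165), (24, 166)]
(572, 355, 3)
```

View pics/rect.png

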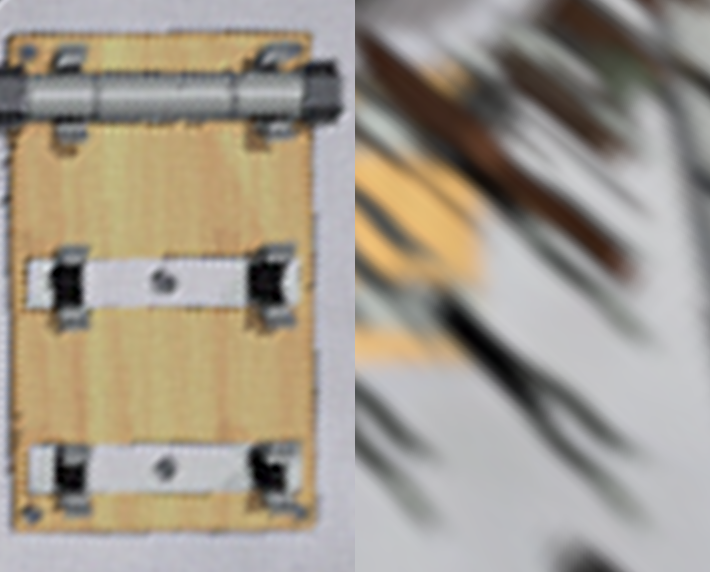

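The row at rack y=0 has 29 mm tips, so it is the middle row. The row at −68 has 24 mm tips, so it is the thin row, and the thin bar lies in the +68 row. Next: is the rim beside the thick bar raised, and where is the stand's edge?

Run:
```python
from h import *
s=snap('top'); t=snap('side'); im=t['image'][...,::-1].copy()
f=lambda p,k,o:(np.array(p)+.5)/k-.5+np.array(o)
T=f([[286,205.5],[180,140],[399,272]],7,[100,205]); P=onz(s,T,.015); print('thick',P.round(4),np.degrees(np.arctan2(*(P[1]-P[2])[1::-1])))
M=f([[352,472],[546,552],[455,515]],4.6,[255,165]);P2=onz(s,M,.0125);print('mid',P2.round(4))
for z in(.03,.05,.08):print('stand',onz(s,[[212,191],[164,191],[260,191]],z).round(3).tolist())
x0,y0=230,270;k=5
c=cv2.resize(im[y0:y0+110,x0:x0+140],None,fx=k,fy=k,interpolation=cv2.INTER_CUBIC)
rim=f([[100,100],[120,165],[175,195],[250,250],[330,305],[420,365],[490,415]],7,[100,205])
for z,col in((0,(0,0,255)),(.02,(0,255,0))):
    q=(proj(t,onz(s,rim,z))-[x0,y0])*k+2
    cv2.polylines(c,[q.astype(np.int32)],False,col,1)
q=(proj(t,P)-[x0,y0])*k+2
for a in q: cv2.circle(c,tuple(a.astype(int)),4,(255,0,0),1)
cv2.imwrite('pics/rim.png',c)
```

```text
thick [[0.5004 0.2797 0.015 ]
 [0.5235 0.3172 0.015 ]
 [0.477  0.2401 0.015 ]] 58.92325441916673
mid [[ 0.4129 -0.1802  0.0125]
 [ 0.3684 -0.2824  0.0125]
 [ 0.3891 -0.2343  0.0125]]
stand [[0.6, 0.103, 0.03], [0.602, 0.219, 0.03], [0.598, -0.011, 0.03]]
stand [[0.598, 0.101, 0.05], [0.599, 0.213, 0.05], [0.596, -0.012, 0.05]]
stand [[0.594, 0.096, 0.08], [0.595, 0.205, 0.08], [0.592, -0.012, 0.08]]
```

View pics/rim.png

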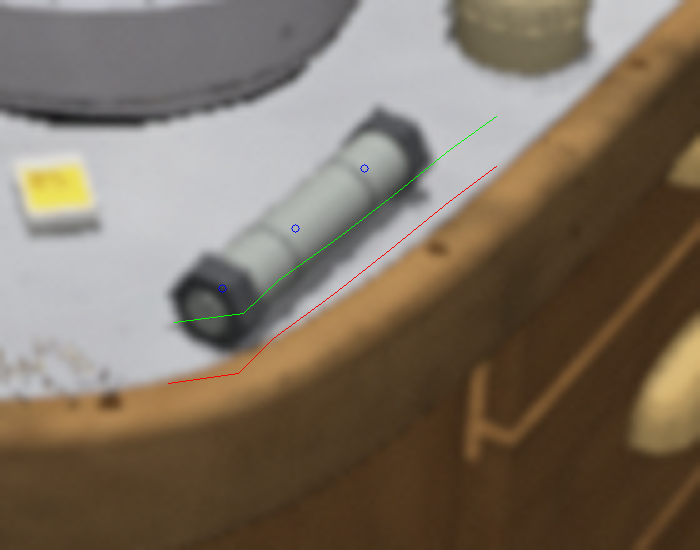

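Run:
```python
from h import *
s=snap('top'); t=snap('side')
f=lambda p,k,o:(np.array(p)+.5)/k-.5+np.array(o)
for n,c,p,k,o in(('side',t,[[207,312],[408,138]],5,[230,270]),('sidegroove',t,[[281,238],[362,178]],5,[230,270]),('top',s,[[140,110],[448,290]],7,[100,205]),('topgroove',s,[[223.5,170],[344,240]],7,[100,205])):
    z=.015 if 'groove' not in n else .022
    P=onz(c,f(p,k,o),z);print(n,P.mean(0).round(4),np.linalg.norm(P[0]-P[1]),np.degrees(np.arctan2(*(P[0]-P[1])[1::-1])))
```

```text
side [0.4946 0.2744 0.015 ] 0.13074309876433446 59.49591375321084
sidegroove [0.4913 0.2755 0.022 ] 0.04785101695010363 55.48669732297604
top [0.5024 0.2773 0.015 ] 0.12573236650128555 59.668817410115565
topgroove [0.5005 0.2782 0.022 ] 0.04873962441494117 59.83440682635898
```

```bash
cat > go.py <<'E'
import sys
from h import *
from scipy.spatial.transform import Rotation as Ro
# go.py x y z yaw | go.py r rx ry z yaw_rack  (rack coords, m)
a=sys.argv[1:]
c0=np.array([.545,-.1255]);A=np.radians(-44.9);ex=np.array([np.cos(A),np.sin(A)]);ey=np.array([-ex[1],ex[0]])
if a[0]=='r':
    x,y=c0+float(a[1])*ex+float(a[2])*ey; z=float(a[3]); yaw=135.1
else: x,y,z,yaw=map(float,a)
st=bot.get_state();Rc=Ro.from_euler('xyz',st['tool_rot'],degrees=True);Rt=Ro.from_euler('xyz',[180,0,yaw],degrees=True)
w=(Rc.inv()*Rt).as_rotvec()/.15; d=np.array([x,y,z])-st['ee_pos']
np.set_printoptions(suppress=True,precision=3)
print('t',round(float(st['time']),2),'at',st['ee_pos'],st['tool_rot'],'target',x,y,z,'\nturn',w,'shift(target frame)',Rt.inv().apply(d)/.05,'w',st['grip_width'],'gf',st['gripper_force'],'F',st['force'])
E
python3 go.py r .004 .0678 .404
```

```text
t 0.5 at [ 0.245 -0.548  0.405] [-179.988   -0.001   24.109] target 0.5956914518429127 -0.08029804528499167 0.404 
turn [ -0.001  -0.001 -12.914] shift(target frame) [ 1.631 11.57   0.012] w 0.0853240051050647 gf 0.0 F [0.268 0.171 0.029]
```

```bash
python3 -m inch '[0,0,-0.922,0,0,0,0.4, 0,0,-0.922,0,0,0,0.4, 0,0,-0.922,0,0,0,0.4, 0,0,-0.922,0,0,0,0.4, 0,0,-0.922,0,0,0,0.4, 0,0,-0.922,0,0,0,0.4, 0,0,-0.922,0,0,0,0.4, 0,0,-0.922,0,0,0,0.4, 0,0,-0.922,0,0,0,0.4, 0,0,-0.922,0,0,0,0.4, 0,0,-0.922,0,0,0,0.4, 0,0,-0.922,0,0,0,0.4, 0,0,-0.922,0,0,0,0.4, 0,0,-0.922,0,0,0,0.4, 0,0,0,0.117,0.826,0,0.4, 0,0,0,0.117,0.826,0,0.4, 0,0,0,0.117,0.826,0,0.4, 0,0,0,0.117,0.826,0,0.4, 0,0,0,0.117,0.826,0,0.4]'
python3 -m inch '[0,0,0,0.117,0.826,0,0.4, 0,0,0,0.117,0.826,0,0.4, 0,0,0,0.117,0.826,0,0.4, 0,0,0,0.117,0.826,0,0.4, 0,0,0,0.117,0.826,0,0.4, 0,0,0,0.117,0.826,0,0.4, 0,0,0,0.117,0.826,0,0.4, 0,0,0,0.117,0.826,0,0.4, 0,0,0,0.117,0.826,0,0.4, 0,0,0,0,0,0,0.4, 0,0,0,0,0,0,0.4]'; python3 go.py r .004 .0678 .196
```

```text
time: 2.88
ee_pos: [0.371, -0.3797, 0.4049]
tool_rot: [180.0, 0.0, 135.0]
force: [0.7, -0.1, -0.3]
grip_width: 0.0512
gripper_force: 0.0
time: 4.25
ee_pos: [0.5954, -0.0807, 0.4045]
tool_rot: [-180.0, -0.0, 135.1]
force: [-0.3, -0.4, -1.1]
grip_width: 0.0513
gripper_force: 0.0
t 4.25 at [ 0.595 -0.081  0.405] [-179.957   -0.02   135.085] target 0.5956914518429127 -0.08029804528499167 0.196 
turn [-0.005 -0.002 -0.002] shift(target frame) [0.001 0.01  4.171] w 0.05133994515590643 gf 0.0 F [-0.276 -0.402 -1.133]
```

```bash
python3 -m inch '[0,0,0,0,0.01,0.6,0.4, 0,0,0,0,0,0.6,0.4, 0,0,0,0,0,0.6,0.4, 0,0,0,0,0,0.6,0.4, 0,0,0,0,0,0.6,0.4, 0,0,0,0,0,0.6,0.4, 0,0,0,0,0,0.3,0.4, 0,0,0,0,0,0.27,0.4, 0,0,0,0,0,0,0.4, 0,0,0,0,0,0,0.6, 0,0,0,0,0,0,0.75, 0,0,0,0,0,0,0.9, 0,0,0,0,0,0,0.9, 0,0,0,0,0,0,0.9, 0,0,0,0,0,0,0.9]'; python3 go.py r .004 .0678 .196
```

```text
time: 6.12
ee_pos: [0.5958, -0.0809, 0.1973]
tool_rot: [-179.9, 0.1, 135.1]
force: [-3.2, -3.5, 6.2]
grip_width: 0.014
gripper_force: 58.4
t 6.12 at [ 0.596 -0.081  0.197] [-179.938    0.062  135.103] target 0.5956914518429127 -0.08029804528499167 0.196 
turn [-0.007  0.007  0.   ] shift(target frame) [0.01  0.007 0.026] w 0.013951013419391036 gf 58.42378914356232 F [-3.215 -3.484  6.247]
```

```bash
python3 -m inch '[0,0,0,0,0,-0.2,0.9, 0,0,0,0,0,-0.3,0.9, 0,0,0,0,0,-0.4,0.9, 0,0,0,0,0,-0.5,0.9, 0,0,0,0,0,-0.6,0.9, 0,0,0,0,0,0,0.9, 0,0,0,0,0,0,0.9]'
python3 - <<'E'
from h import *
s=snap('top');t=snap('side')
a=cv2.resize(s['image'][150:260,255:365,::-1],None,fx=3.5,fy=3.5,interpolation=cv2.INTER_CUBIC)
b=cv2.resize(t['image'][120:230,235:345,::-1],None,fx=3.5,fy=3.5,interpolation=cv2.INTER_CUBIC)
cv2.imwrite('pics/l1.png',np.hstack([a,b]))
E
python3 go.py r .004 -.068 .296
```

```text
time: 7.0
ee_pos: [0.5957, -0.08, 0.2962]
tool_rot: [180.0, -0.0, 135.1]
force: [-0.6, -0.7, -1.4]
grip_width: 0.0138
gripper_force: 58.6
t 7.1 at [ 0.595 -0.08   0.295] [-179.942   -0.114  135.047] target 0.49983409254474787 -0.1764905952479827 0.296 
turn [-0.007 -0.013 -0.006] shift(target frame) [-0.008 -2.715 -0.017] w 0.013727148273919767 gf 58.64612102508545 F [ 0.282  0.019 -2.251]
```

View pics/l1.png

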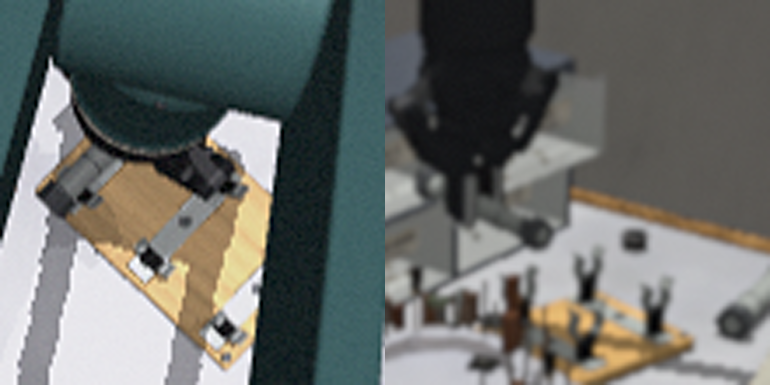

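```bash
python3 -m inch '[0,0,0,0,-0.543,0,0.9, 0,0,0,0,-0.543,0,0.9, 0,0,0,0,-0.543,0,0.9, 0,0,0,0,-0.543,0,0.9, 0,0,0,0,-0.543,0,0.9, 0,0,0,0,0,0,0.9, 0,0,0,0,0,0.4,0.9, 0,0,0,0,0,0.4,0.9, 0,0,0,0,0,0.4,0.9, 0,0,0,0,0,0.2,0.9, 0,0,0,0,0,0.1,0.9, 0,0,0,0,0,0,0.9]'; python3 go.py r .004 -.068 .203
```

```text
time: 8.6
ee_pos: [0.5003, -0.1762, 0.2211]
tool_rot: [180.0, -0.0, 135.1]
force: [-0.4, -0.3, -0.7]
grip_width: 0.0138
gripper_force: 58.8
t 8.6 at [ 0.5   -0.176  0.221] [179.996  -0.014 135.051] target 0.49983409254474787 -0.1764905952479827 0.203 
turn [ 0.    -0.002 -0.006] shift(target frame) [ 0.003 -0.01   0.362] w 0.013755187816869177 gf 58.80488097667694 F [-0.413 -0.276 -0.671]
```

```bash
python3 -m inch '[0,0,0,0,0,0.1,0.9, 0,0,0,0,0,0,0.9, 0,0,0,0,0,0.04,0.9, 0,0,0,0,0,0,0.9]'; python3 -m inch '[0,0,0,0,0,0.08,0.9, 0,0,0,0,0,0,0.9, 0,0,0,0,0,0.08,0.9, 0,0,0,0,0,0,0.9]'; python3 -m inch '[0,0,0,0,0,0.06,0.9,0,0,0,0,0,0,0.9, 0,0,0,0,0,0,0.9]'
```

```text
time: 9.1
ee_pos: [0.5004, -0.1771, 0.2152]
tool_rot: [-180.0, 0.1, 135.1]
force: [-2.5, -3.8, 5.9]
grip_width: 0.014
gripper_force: 59.6
time: 9.6
ee_pos: [0.5004, -0.1774, 0.2065]
tool_rot: [-180.0, 0.2, 135.1]
force: [-0.9, -6.9, -5.6]
grip_width: 0.0139
gripper_force: 58.9
time: 9.98
ee_pos: [0.5001, -0.177, 0.2034]
tool_rot: [-180.0, 0.1, 135.1]
force: [-2.0, -5.1, -0.8]
grip_width: 0.0139
gripper_force: 59.4
```

```bash
python3 -m inch '[0,0,0,0,0,0.04,0.9,0,0,0,0,0,0,0.9, 0,0,0,0,0,0,0.9]'; python3 -m inch '[0,0,0,0,0,0,0.7,0,0,0,0,0,0,0.6, 0,0,0,0,0,0,0.55, 0,0,0,0,0,0,0.55, 0,0,0,0,0,-0.3,0.55, 0,0,0,0,0,-0.6,0.55, 0,0,0,0,0,-0.6,0.55, 0,0,0,0,0,-0.6,0.55, 0,0,0,0,0,-0.6,0.55, 0,0,0,0,0,0,0.55]';  python3 go.py 0.3905 -.2314 .30 66.3
```

```text
time: 10.35
ee_pos: [0.5001, -0.1769, 0.2031]
tool_rot: [-180.0, 0.1, 135.1]
force: [-7.0, -3.5, 18.7]
grip_width: 0.0139
gripper_force: 61.6
time: 11.6
ee_pos: [0.501, -0.1767, 0.3394]
tool_rot: [179.9, 0.3, 135.1]
force: [0.3, -0.2, -0.1]
grip_width: 0.0384
gripper_force: 0.0
t 11.6 at [ 0.501 -0.177  0.339] [179.886   0.327 135.051] target 0.3905 -0.2314 0.3 
turn [0.034 0.025 8.   ] shift(target frame) [-1.89  -1.584  0.789] w 0.03841201419391293 gf 0.0 F [ 0.27  -0.191 -0.127]
```

```bash
python3 -m inch '[0,0,0.8,0,0,0,0.4, 0,0,0.8,0,0,0,0.4, 0,0,0.8,0,0,0,0.4, 0,0,0.8,0,0,0,0.4, 0,0,0.8,0,0,0,0.4, 0,0,0.8,0,0,0,0.4, 0,0,0.8,0,0,0,0.4, 0,0,0.8,0,0,0,0.4, 0,0,0.8,0,0,0,0.4, 0,0,0.8,0,0,0,0.4, 0,0,0,-0.378,-0.317,0,0.4, 0,0,0,-0.378,-0.317,0,0.4, 0,0,0,-0.378,-0.317,0,0.4, 0,0,0,-0.378,-0.317,0,0.4, 0,0,0,-0.378,-0.317,0,0.4, 0,0,0,0,0,0.6,0.4, 0,0,0,0,0,0.6,0.4, 0,0,0,0,0,0,0.4]'; python3 go.py .3905 -.2314 .176 66.3
python3 - <<'E'
from h import *
s=snap('top')
cv2.imwrite('pics/t2.png',cv2.resize(s['image'][150:310,240:410,::-1],None,fx=3.7,fy=3.7,interpolation=cv2.INTER_CUBIC))
E
```

```text
time: 13.85
ee_pos: [0.3882, -0.23, 0.2744]
tool_rot: [-179.7, -0.1, 66.3]
force: [0.2, 0.5, -0.6]
grip_width: 0.0516
gripper_force: 0.0
t 13.85 at [ 0.388 -0.23   0.274] [-179.681   -0.094   66.275] target 0.3905 -0.2314 0.176 
turn [-0.037 -0.011 -0.003] shift(target frame) [-0.007  0.052  1.968] w 0.05159876489548756 gf 0.0 F [ 0.223  0.519 -0.581]
```

View pics/t2.png

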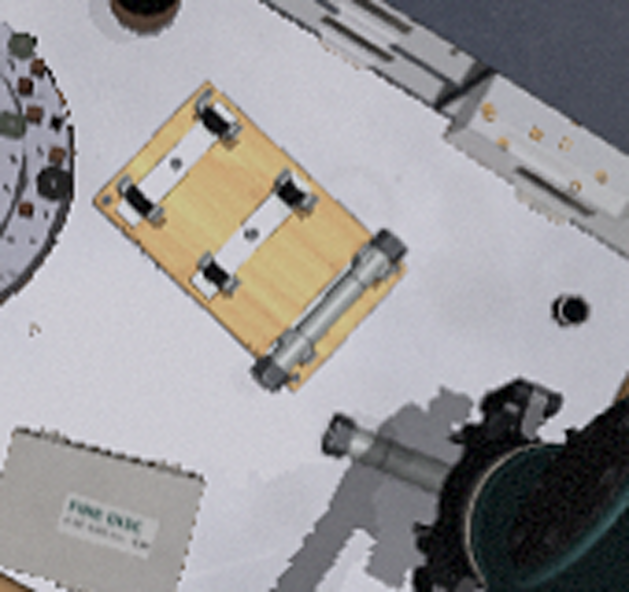

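The thin bar sits straight in the near row: its collars are at crop (387,246) and (272,372). The thick row is now free. Next is grasping the middle bar.

```bash
python3 -m inch '[-0.037,-0.011,0,0,0.052,0.4,0.4, 0,0,0,0,0,0.5,0.4, 0,0,0,0,0,0.5,0.4, 0,0,0,0,0,0.3,0.4, 0,0,0,0,0,0.27,0.4, 0,0,0,0,0,0,0.4, 0,0,0,0,0,0,0.6, 0,0,0,0,0,0,0.75, 0,0,0,0,0,0,0.85, 0,0,0,0,0,0,0.85, 0,0,0,0,0,0,0.85]'; python3 go.py .3905 -.2314 .30 66.3
```

```text
time: 15.28
ee_pos: [0.392, -0.2321, 0.1784]
tool_rot: [179.7, 0.1, 66.3]
force: [-1.3, 0.7, 7.5]
grip_width: 0.0186
gripper_force: 58.4
t 15.28 at [ 0.392 -0.232  0.178] [179.688   0.096  66.299] target 0.3905 -0.2314 0.3 
turn [ 0.036  0.011 -0.   ] shift(target frame) [ 0.001 -0.033 -2.431] w 0.01862807728729908 gf 58.38931918144226 F [-1.259  0.714  7.544]
```

```bash
python3 -m inch '[0,0,0,0,0,-0.2,0.85, 0,0,0,0,0,-0.4,0.85, 0,0,0,0,0,-0.6,0.85, 0,0,0,0,0,-0.6,0.85, 0,0,0,0,0,-0.6,0.85, 0,0,0,0,0,0,0.85, 0,0,-0.8,0,0,0,0.85, 0,0,-0.8,0,0,0,0.85, 0,0,-0.8,0,0,0,0.85, 0,0,-0.8,0,0,0,0.85, 0,0,-0.8,0,0,0,0.85, 0,0,-0.8,0,0,0,0.85, 0,0,-0.8,0,0,0,0.85, 0,0,-0.8,0,0,0,0.85, 0,0,-0.8,0,0,0,0.85, 0,0,-0.8,0,0,0,0.85, 0,0,0,0,0,0,0.85, 0,0,0,0,0,0,0.85]'; python3 go.py r 0 0 .30
```

```text
time: 17.52
ee_pos: [0.3915, -0.2317, 0.2972]
tool_rot: [180.0, 0.3, 134.9]
force: [-0.7, -0.2, -2.8]
grip_width: 0.0188
gripper_force: 59.2
t 17.52 at [ 0.391 -0.232  0.297] [179.973   0.264 134.909] target 0.545 -0.1255 0.3 
turn [ 0.003  0.031 -0.022] shift(target frame) [-0.676  3.671 -0.057] w 0.01878579568715017 gf 59.1598105430603 F [-0.659 -0.173 -2.836]
```

```bash
python3 -m inch '[0.003,0.031,-0.022,-0.096,0.524,0,0.85, 0,0,0,-0.097,0.525,0,0.85, 0,0,0,-0.097,0.525,0,0.85, 0,0,0,-0.096,0.524,0,0.85, 0,0,0,-0.097,0.524,0,0.85, 0,0,0,-0.096,0.524,0,0.85, 0,0,0,-0.096,0.524,0,0.85, 0,0,0,0,0,0,0.85, 0,0,0,0,0,0.4,0.85, 0,0,0,0,0,0.4,0.85, 0,0,0,0,0,0.3,0.85, 0,0,0,0,0,0.2,0.85, 0,0,0,0,0,0,0.85]'; python3 go.py r 0 0 .208
```

```text
time: 19.15
ee_pos: [0.5446, -0.1255, 0.2321]
tool_rot: [-180.0, -0.0, 135.2]
force: [0.2, -0.4, -2.3]
grip_width: 0.0188
gripper_force: 59.3
t 19.15 at [ 0.545 -0.126  0.232] [-179.965   -0.022  135.206] target 0.545 -0.1255 0.208 
turn [-0.004 -0.003  0.012] shift(target frame) [-0.005  0.006  0.482] w 0.018768659546875805 gf 59.28000748157501 F [ 0.24  -0.406 -2.282]
```

Run:
```python
from h import *
t=snap('side')
cv2.imwrite('pics/s3.png',cv2.resize(t['image'][150:250,240:360,::-1],None,fx=5,fy=5,interpolation=cv2.INTER_CUBIC))
```

```text
(no output)
```

View pics/s3.png

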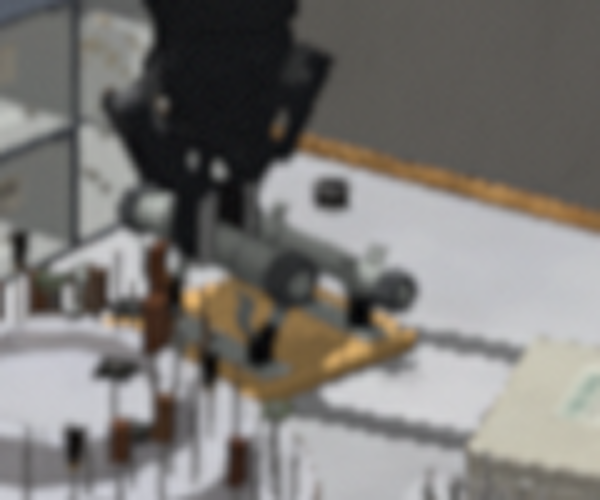

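The middle bar hangs level just above its clips, with its near collar at crop (290,278). The thin bar is seated behind it, with its collar at (397,290). Press down.

```bash
python3 -m inch '[0,0,0.012,0,0,0.2,0.85, 0,0,0,0,0,0.1,0.85, 0,0,0,0,0,0,0.85]'; python3 -m inch '[0,0,0,0,0,0.06,0.85, 0,0,0,0,0,0.06,0.85, 0,0,0,0,0,0,0.85]'; python3 -m inch '[0,0,0,0,0,0.06,0.85,0,0,0,0,0,0,0.85, 0,0,0,0,0,0,0.85]'
```

```text
time: 19.58
ee_pos: [0.5454, -0.1264, 0.2181]
tool_rot: [-180.0, 0.2, 135.2]
force: [-0.8, -4.9, -2.3]
grip_width: 0.0185
gripper_force: 59.4
time: 19.95
ee_pos: [0.5452, -0.1262, 0.2118]
tool_rot: [-180.0, 0.2, 135.2]
force: [0.3, -5.0, -1.4]
grip_width: 0.0187
gripper_force: 59.5
time: 20.32
ee_pos: [0.5448, -0.1256, 0.2083]
tool_rot: [-180.0, 0.0, 135.1]
force: [-1.8, -5.5, -5.2]
grip_width: 0.0186
gripper_force: 59.1
```

```bash
python3 -m inch '[0,0,0,0,0,0.04,0.85,0,0,0,0,0,0,0.85, 0,0,0,0,0,0,0.85]'; python3 -m inch '[0,0,0,0,0,0.04,0.85,0,0,0,0,0,0,0.85, 0,0,0,0,0,0,0.85]'
```

```text
time: 20.7
ee_pos: [0.5448, -0.1256, 0.2081]
tool_rot: [-180.0, 0.1, 135.2]
force: [-5.6, -4.3, 12.0]
grip_width: 0.0187
gripper_force: 61.1
time: 21.08
ee_pos: [0.5447, -0.1256, 0.2078]
tool_rot: [-180.0, 0.1, 135.2]
force: [-10.3, -3.2, 29.2]
grip_width: 0.0186
gripper_force: 63.1
```

```bash
python3 -m inch '[0,0,0,0,0,0,0.7,0,0,0,0,0,0,0.6, 0,0,0,0,0,0,0.5, 0,0,0,0,0,0,0.5, 0,0,0,0,0,-0.3,0.5, 0,0,0,0,0,-0.6,0.5, 0,0,0,0,0,-0.6,0.5, 0,0,0,0,0,-0.6,0.4, 0,0,0,0,0,-0.6,0.4, 0,0,0,0,0,-0.6,0.4, 0,0,0,0,0,-0.6,0.4, 0,0,0,0,0,0,0.4, 0,0,0,0,0,0,0.4]';  python3 go.py .499 .2765 .40 59.7
```

```text
time: 22.7
ee_pos: [0.5445, -0.1252, 0.3997]
tool_rot: [-180.0, 0.0, 135.1]
force: [0.2, 0.7, 0.2]
grip_width: 0.0512
gripper_force: 0.0
t 22.7 at [ 0.544 -0.125  0.4  ] [-179.998    0.044  135.129] target 0.499 0.2765 0.4 
turn [0.003 0.004 8.777] shift(target frame) [ 6.478 -4.838 -0.005] w 0.05120953539245486 gf 0.0 F [0.217 0.706 0.15 ]
```

```bash
python3 -m inch '[0,0,0.798,0,0,0,0.4, 0,0,0.798,0,0,0,0.4, 0,0,0.798,0,0,0,0.4, 0,0,0.798,0,0,0,0.4, 0,0,0.798,0,0,0,0.4, 0,0,0.798,0,0,0,0.4, 0,0,0.798,0,0,0,0.4, 0,0,0.798,0,0,0,0.4, 0,0,0.798,0,0,0,0.4, 0,0,0.798,0,0,0,0.4, 0,0,0.798,0,0,0,0.4, 0,0,0,0.405,-0.302,0,0.4, 0,0,0,0.405,-0.302,0,0.4, 0,0,0,0.405,-0.302,0,0.4, 0,0,0,0.405,-0.302,0,0.4, 0,0,0,0.405,-0.302,0,0.4, 0,0,0,0.405,-0.302,0,0.4, 0,0,0,0.405,-0.302,0,0.4, 0,0,0,0.405,-0.302,0,0.4, 0,0,0,0.405,-0.302,0,0.4]'
python3 -m inch '[0,0,0,0.405,-0.302,0,0.4, 0,0,0,0.405,-0.302,0,0.4, 0,0,0,0.405,-0.302,0,0.4, 0,0,0,0.405,-0.302,0,0.4, 0,0,0,0.405,-0.302,0,0.4, 0,0,0,0.405,-0.302,0,0.4, 0,0,0,0.405,-0.302,0,0.4, 0,0,0,0,0,0,0.4, 0,0,0,0,0,0,0.4]'; python3 go.py .499 .2765 .177 59.7
```

```text
time: 25.2
ee_pos: [0.5188, 0.1013, 0.3982]
tool_rot: [-179.9, 0.1, 59.7]
force: [-0.5, 0.1, 0.6]
grip_width: 0.0516
gripper_force: 0.0
time: 26.32
ee_pos: [0.4995, 0.2758, 0.3985]
tool_rot: [180.0, 0.1, 59.7]
force: [0.7, -0.3, -0.1]
grip_width: 0.0509
gripper_force: 0.0
t 26.32 at [0.499 0.276 0.398] [179.996   0.127  59.71 ] target 0.499 0.2765 0.177 
turn [0.    0.015 0.001] shift(target frame) [ 0.007 -0.015  4.43 ] w 0.05088934622099245 gf 0.0 F [ 0.744 -0.298 -0.136]
```

```bash
python3 -m inch '[0,0,0,0,0,0.6,0.25, 0,0,0,0,0,0.6,0.25, 0,0,0,0,0,0.6,0.25, 0,0,0,0,0,0.6,0.25, 0,0,0,0,0,0.6,0.25, 0,0,0,0,0,0.6,0.25, 0,0,0,0,0,0.4,0.25, 0,0,0,0,0,0.25,0.25, 0,0,0,0,0,0.18,0.25, 0,0,0,0,0,0,0.25, 0,0,0,0,0,0,0.4, 0,0,0,0,0,0,0.55, 0,0,0,0,0,0,0.65, 0,0,0,0,0,0,0.75, 0,0,0,0,0,0,0.8, 0,0,0,0,0,0,0.8, 0,0,0,0,0,0,0.8]'; python3 go.py .499 .2765 .177 59.7
```

```text
time: 28.45
ee_pos: [0.4998, 0.2763, 0.1787]
tool_rot: [179.9, -0.0, 59.7]
force: [-2.5, 0.7, 6.0]
grip_width: 0.0241
gripper_force: 58.5
t 28.45 at [0.5   0.276 0.179] [179.949  -0.011  59.69 ] target 0.499 0.2765 0.177 
turn [ 0.006 -0.001 -0.001] shift(target frame) [-0.006 -0.016  0.033] w 0.02410551120283715 gf 58.526262044906616 F [-2.541  0.676  6.046]
```

```bash
python3 -m inch '[0,0,0,0,0,-0.2,0.8, 0,0,0,0,0,-0.5,0.8, 0,0,0,0,0,-0.62,0.8, 0,0,0,0,0,-0.62,0.8, 0,0,0,0,0,-0.62,0.8, 0,0,0,0,0,-0.62,0.8, 0,0,0,0,0,-0.62,0.8, 0,0,0,0,0,-0.62,0.8, 0,0,0,0,0,0,0.8]'
python3 - <<'E'
from h import *
t=snap('side')
cv2.imwrite('pics/s4.png',cv2.resize(t['image'][100:270,240:400,::-1],None,fx=3.5,fy=3.5,interpolation=cv2.INTER_CUBIC))
E
python3 go.py r 0 .068 .40
```

```text
time: 29.58
ee_pos: [0.5005, 0.2766, 0.4015]
tool_rot: [179.7, -0.2, 59.7]
force: [1.2, -0.1, -2.7]
grip_width: 0.0242
gripper_force: 59.4
t 29.62 at [0.5   0.276 0.4  ] [179.871  -0.073  59.694] target 0.5929992668061503 -0.07733289103473204 0.4 
turn [ 0.018  0.003 -8.774] shift(target frame) [-6.312 -3.693 -0.009] w 0.023953086759082146 gf 59.42685663700104 F [ 0.08  -0.519 -4.247]
```

View pics/s4.png

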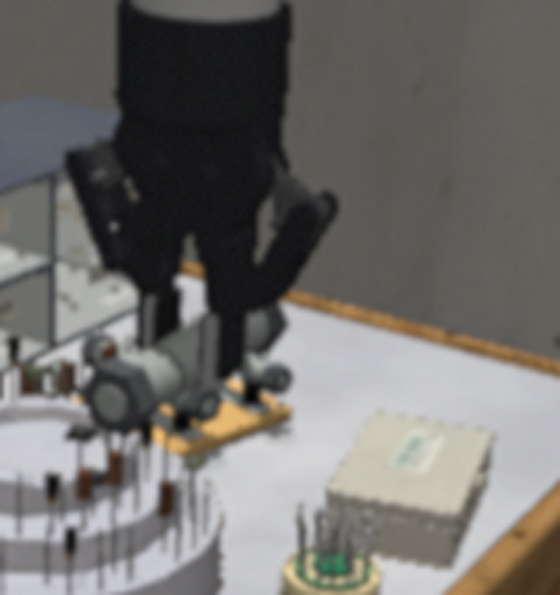

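The bar is held level; its near end face is at crop (108,402) and its far outer end at about (277,318). Now its offset along the fingers.

Run:
```python
from h import *
t=snap('side'); st=bot.get_state()
u=np.array([np.cos(np.radians(59.7)),np.sin(np.radians(59.7))])
P=onz(t,(np.array([[108,402],[277,318]])+.5)/3.5-.5+[240,100],st['ee_pos'][2]-.1637)
print(P,(P[:,:2]-st['ee_pos'][:2])@u,(P[:,:2]-st['ee_pos'][:2])@[-u[1],u[0]])
```

```text
[[0.53272907 0.32337536 0.23453903]
 [0.4597679  0.21803985 0.23453903]] [ 0.05772116 -0.07003597] [-0.00495671  0.00489297]
```

```bash
python3 -m inch '[0.018,0,-0.798,0,0,0,0.8, 0,0,-0.798,0,0,0,0.8, 0,0,-0.798,0,0,0,0.8, 0,0,-0.798,0,0,0,0.8, 0,0,-0.798,0,0,0,0.8, 0,0,-0.798,0,0,0,0.8, 0,0,-0.798,0,0,0,0.8, 0,0,-0.798,0,0,0,0.8, 0,0,-0.798,0,0,0,0.8, 0,0,-0.798,0,0,0,0.8, 0,0,-0.798,0,0,0,0.8, 0,0,0,-0.391,-0.231,0,0.8, 0,0,0,-0.391,-0.231,0,0.8, 0,0,0,-0.391,-0.231,0,0.8, 0,0,0,-0.391,-0.231,0,0.8, 0,0,0,-0.391,-0.231,0,0.8, 0,0,0,-0.391,-0.231,0,0.8, 0,0,0,-0.391,-0.231,0,0.8, 0,0,0,-0.391,-0.231,0,0.8]'
python3 -m inch '[0,0,0,-0.391,-0.231,0,0.8, 0,0,0,-0.391,-0.231,0,0.8, 0,0,0,-0.391,-0.231,0,0.8, 0,0,0,-0.391,-0.231,0,0.8, 0,0,0,-0.391,-0.231,0,0.8, 0,0,0,-0.391,-0.231,0,0.8, 0,0,0,-0.391,-0.231,0,0.8, 0,0,0,-0.391,-0.231,0,0.8, 0,0,0,0,0,0,0.8, 0,0,0,0,0,0,0.8]'; python3 go.py r -.003 .068 .2057
```

```text
time: 32.05
ee_pos: [0.5448, 0.0997, 0.3965]
tool_rot: [-179.8, -0.2, 135.1]
force: [-0.1, -0.0, -3.3]
grip_width: 0.024
gripper_force: 59.4
time: 33.3
ee_pos: [0.591, -0.0754, 0.3985]
tool_rot: [-180.0, -0.1, 135.1]
force: [0.6, 0.4, -3.1]
grip_width: 0.0241
gripper_force: 59.4
t 33.3 at [ 0.591 -0.075  0.399] [-179.964   -0.132  135.103] target 0.5908742472929768 -0.07521527632269598 0.2057 
turn [-0.004 -0.015  0.   ] shift(target frame) [0.005 0.001 3.856] w 0.02406640407415967 gf 59.40783619880676 F [ 0.648  0.398 -3.146]
```

```bash
python3 -m inch '[0,-0.015,0,0,0,0.5,0.8, 0,0,0,0,0,0.5,0.8, 0,0,0,0,0,0.5,0.8, 0,0,0,0,0,0.5,0.8, 0,0,0,0,0,0.5,0.8, 0,0,0,0,0,0.5,0.8, 0,0,0,0,0,0.3,0.8, 0,0,0,0,0,0,0.8, 0,0,0,0,0,0,0.8]'; python3 -m inch '[0,0,0,0,0,0.1,0.8, 0,0,0,0,0,0.1,0.8, 0,0,0,0,0,0,0.8]'; python3 -m inch '[0,0,0,0,0,0.08,0.8, 0,0,0,0,0,0.08,0.8, 0,0,0,0,0,0,0.8]'
```

```text
time: 34.42
ee_pos: [0.5916, -0.0754, 0.2345]
tool_rot: [180.0, 0.1, 135.1]
force: [0.5, -0.6, -2.8]
grip_width: 0.0238
gripper_force: 59.4
time: 34.8
ee_pos: [0.5909, -0.0756, 0.2234]
tool_rot: [-179.9, 0.0, 135.1]
force: [0.1, -0.3, -1.9]
grip_width: 0.0238
gripper_force: 59.4
time: 35.17
ee_pos: [0.5914, -0.0761, 0.2161]
tool_rot: [-179.9, 0.1, 135.2]
force: [-1.7, -4.2, 1.6]
grip_width: 0.0239
gripper_force: 59.8
```

```bash
python3 -m inch '[0,0,0,0,0,0.08,0.8, 0,0,0,0,0,0.08,0.8, 0,0,0,0,0,0,0.8]'; python3 -m inch '[0,0,0,0,0,0.06,0.8, 0,0,0,0,0,0,0.8, 0,0,0,0,0,0,0.8]';  python3 -m inch '[0,0,0,0,0,0.04,0.8, 0,0,0,0,0,0,0.8, 0,0,0,0,0,0,0.8]'
```

```text
time: 35.55
ee_pos: [0.5909, -0.0757, 0.2069]
tool_rot: [-179.9, 0.0, 135.1]
force: [-0.3, -4.5, -5.0]
grip_width: 0.0238
gripper_force: 59.2
time: 35.92
ee_pos: [0.5909, -0.0755, 0.2057]
tool_rot: [-179.9, 0.0, 135.1]
force: [-5.2, -3.7, 10.7]
grip_width: 0.0237
gripper_force: 60.9
time: 36.3
ee_pos: [0.5909, -0.0755, 0.2055]
tool_rot: [-180.0, 0.1, 135.1]
force: [-9.8, -2.3, 28.1]
grip_width: 0.0243
gripper_force: 62.8
```

Bottomed out at the expected height. Release, retreat and check.

```bash
python3 -m inch '[0,0,0,0,0,0,0.65,0,0,0,0,0,0,0.55, 0,0,0,0,0,0,0.45, 0,0,0,0,0,0,0.45, 0,0,0,0,0,-0.3,0.45, 0,0,0,0,0,-0.6,0.45, 0,0,0,0,0,-0.6,0.45, 0,0,0,0,0,-0.6,0.45, 0,0,0,0,0,-0.6,0.45, 0,0,0,0,0,-0.6,0.45, 0,0,0,0,0,-0.6,0.45, 0,0,0,0,-0.7,0,0.45, 0,0,0,0,-0.7,0,0.45, 0,0,0,0,-0.7,0,0.45, 0,0,0,0,-0.7,0,0.45, 0,0,0,0,-0.7,0,0.45, 0,0,0,0,-0.7,0,0.45, 0,0,0,0,-0.7,0,0.45, 0,0,0,0,-0.7,0,0.45, 0,0,0,0,-0.7,0,0.45]'
python3 -m inch '[0,0,0,0,-0.7,0,0.45, 0,0,0,0.5,-0.6,0,0.45, 0,0,0,0.5,-0.6,0,0.45, 0,0,0,0,0,0,0.45]'
python3 - <<'E'
from h import *
c0=np.array([.545,-.1255]);a=np.radians(-44.9);ex=np.array([np.cos(a),np.sin(a)]);ey=np.array([-ex[1],ex[0]])
s=snap('top'); out=[]
X,Y=np.meshgrid(np.arange(-80,80,.35),np.arange(105,-105,-.35))
P=np.c_[(c0+X.reshape(-1,1)*.001*ex+Y.reshape(-1,1)*.001*ey),np.full(X.size,.042)]
uv=proj(s,P).reshape(*X.shape,2).astype(np.float32)
w=cv2.remap(s['image'],uv[...,0],uv[...,1],cv2.INTER_CUBIC)
cv2.imwrite('pics/final.png',w[...,::-1])
g=w.max(2)
for y0,r in((68,15),(0,12.5),(-68,10)):
  k=(np.abs(Y-y0)<22)
  print('row',y0)
  for sx in(-1,1):
    m=((g<105)&k&(sx*X>42)&(sx*X<75)).astype(np.uint8); n,l,st,_=cv2.connectedComponentsWithStats(m); j=1+np.argmax(st[1:,4]); q=l==j
    print(sx,'x %.1f..%.1f y %.1f..%.1f mean %.1f %.1f'%(X[q].min(),X[q].max(),Y[q].min(),Y[q].max(),X[q].mean(),Y[q].mean()))
for n,p,z in(('loupe',(394,233),.01),('jar',(279,146),.057),('pot',(205,267),.08)): 
  u=proj(s,onz(s,p,z)); print(n,p, s['image'][p[1],p[0]])
E
```

```text
time: 38.8
ee_pos: [0.3679, -0.2991, 0.3989]
tool_rot: [-180.0, 0.1, 135.1]
force: [-0.5, -0.1, -0.6]
grip_width: 0.0467
gripper_force: 0.0
time: 39.3
ee_pos: [0.2645, -0.3303, 0.3986]
tool_rot: [-179.9, 0.0, 135.0]
force: [0.7, 0.4, -0.5]
grip_width: 0.0472
gripper_force: 0.0
row 68
-1 x -67.1..-42.2 y 46.9..87.2 mean -58.1 66.6
1 x 42.1..61.4 y 50.4..85.4 mean 52.8 68.1
row 0
-1 x -65.0..-46.8 y -15.7..14.0 mean -56.3 -1.2
1 x 42.1..63.5 y -14.3..14.0 mean 55.0 -0.1
row -68
-1 x -67.8..-47.5 y -83.6..-55.6 mean -58.4 -68.7
1 x 42.1..59.3 y -81.9..-56.7 mean 51.9 -68.0
loupe (394, 233) [ 7  0 12]
jar (279, 146) [0 0 0]
pot (205, 267) [ 59 129  97]
```

View pics/final.png

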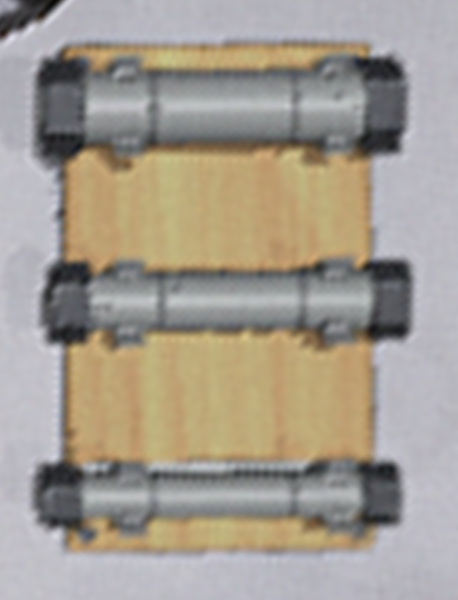

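All three bars lie parallel and centred in their own rows, within about 4 mm along the row. Each bottomed firmly at its seat height, and the bystanders are where they were.

```bash
python3 -c "
from rig import job
print(job.sign_off())"
```

```text
the job is handed in; nothing more can be done
None
```

I handed the job in at about 39 s of the 72 s limit: all three bars are pressed home in their own rows, and the jar, pot and loupe look untouched. The sign-off gave no verdict; seat height is judged from where each bar bottomed out under force.

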